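Swing a specimen tray home on its corner dowel

TASK

The blue tray of mounted metal specimens is swung out on the brass corner dowel of its white locating board. Push its free corner a quarter turn around the dowel, so that the tray's long side lies along the black fence and it fills the yellow-marked bay. Keep the tray flat on the board and on its dowel, leave the empty blue tray and the amber jar where they stand, and let go.

Things in the scene. Friction and masses are not known exactly. Their poses are not given: they have to be found in the camera images.
- tray_corner (a point): Top outer free corner of the loaded blue tray, opposite the dowel, 40 mm above the bench. x: along the long side, away from the dowel; y: along the short side, away from it; z up. Tray 110 x 80 x 32 mm, walls 4, 0.3-0.6 kg, six black discs below its rim. Dowel axis at x -98, y -68. Starts 80-100 deg counter-clockwise (from above) of home; turns on the dowel with 1 mm play. Push its outer +y face.
- board: Fixed white board 220 x 165 x 8 mm. Origin: dowel axis at bench level; x along the fence, z up; it spans x -95..125, y -40..125. Brass dowel 14 mm thick, top at z 60. Black fence at x 25..110, y -26..-14, top z 30, stops the tray just past home. Home: tray axes parallel to these, free corner at x 98, y 68, long side within 2 mm of the fence, yellow lines just outside its far sides.
- spare_tray: Bystander: an empty blue tray of the same make (110 x 80 x 32 mm), loose on the bench beside the board and on no dowel. Origin at the centre of its underside, x along its long side. Leave it alone.
- jar: Bystander: closed amber jar with a white cap, 56 mm across and 80 mm high, standing on the bench beside the board. Origin at the centre of its underside, z up. Leave it alone.
Not all that is in view belongs to the job. What is shaped like the part that bears tray_corner but pink or red is not meant.

How it is judged:
By the outcome, as a careful person would: the job done as asked, in the order asked, and still so for the second after the job is handed in, with the robot touching nothing.
It also fails if it takes over 34 s, if anything falls off the work surface, if the arm or the gripper's body presses on something with over 40 N, if the wrist force passes 120 N, or if a joint passes its speed limit or range.

ROBOT

A 6-joint arm with a two-finger parallel gripper is mounted at the origin on the work surface. World frame = base frame: x ahead of the robot, y to its left, z up, the work surface at z = 0. Lengths are in m, angles in rad, forces in N, time in s.
With the tool pointing down it reaches from about 0.275 to 0.75 m from the base axis. Payload 10.2 kg.
Tool frame: the origin (TCP) lies midway between the tips of the shut fingers; the grasp point (between the pads) lies 19 mm behind it; z points along the fingers, y is the direction in which the jaws open and shut (so a half turn about z gives the same grasp; the last joint's range is limited). The gripper opens to 85 mm and grips with 20 to 120 N. Pads are 22 mm wide; open, the fingers measure 114 mm over their backs; the gripper's body (76 mm by 85 mm) begins 54 mm behind the grasp point. The pads swing forward as they close: fully open they stand 13 mm farther back than shut.
Start: joints at [-0.223, 0.313, 1.498, -0, 1.331, -0.223], TCP at [0.525, -0, 0.231] pointing down, gripper open.
Joint ranges: [-2.94, 2.94], [-0.97, 2.17], [0.19, 2.56], [-1.23, 4.37], [0.02, 3.11], [-2.88, 2.88]. Speed limits (rad/s): [2.39, 2.39, 3.01, 3.14, 3.14, 3.14].

INTERFACE

Orientations are given as a rotation vector (axis times angle).
In Python, from bench import arm, viewer gives the robot as it stands. The module is installed in compiled form; this text tells all that it offers.
- The arm moves only by the tool carry_out, never from a script. Its argument "motion" is a list of rows, each an object of numbers: "tx", "ty", "tz": the shift along the tool's x, y, z in mm; "rx", "ry", "rz": the turn, a rotation vector about the tool's x, y, z in units of 5 degrees (1.0 is 5 degrees); "jaw": the opening, from 0 (shut) to 1 (fully open). In form: [{"tx": .., "ty": .., "tz": .., "rx": .., "ry": .., "rz": .., "jaw": ..}, ...]. A call has 1 to 5 rows; each row is the pose to reach, as a shift and turn from the pose commanded when the call began, along the tool's axes at that moment; what a row does not reach only later rows make up. A row lasts 1/12 s, in which the tool goes at most 41.7 mm and 7.16 degrees, less where a joint would pass 70% of its speed; a pose out of reach is approached as far as the arm can. A call with a gripper value outside its range is refused whole. The fingers move at their own pace and stop on an object; "grip_force" is the grip in N (left out, the last holds). Time passes only in rows, so rows that repeat a pose let the fingers close. It gives the time, the measured TCP pose, the force and the opening at its end, in the units of the state.
- arm.sense(): the state, without advancing time (a new reading comes with each control period).
- viewer.read_camera(name): name is "scene" or "side" or "wrist"; returns the picture (400x640x3 uint8, blue, green, red); there is no depth.
- viewer.calibration(name): a dict with "fx", "fy", "cx", "cy" (pixels), "dist" ([k1, k2, p1, p2, k3] as OpenCV has them; the pictures are not rectified), "T" (4x4, takes a point from camera to world coordinates); the wrist camera has in their place "tool_from_camera" (4x4, takes a point from camera to tool coordinates, whose origin is the TCP and whose axes are the flange's). Camera axes: x right, y down, z forward; pixel columns grow to the right and rows downward; lengths in m; the calibration is good to about 2 mm. A picture is of the moment at which its call begins: read the wrist's pose just before it. calibration takes no time and is no camera call.
- arm.hand_in(): hands the job in, once; it reports no verdict.
The state is a dict: "clock": time; "joints": joint angles; "joint_velocities": joint speeds; "joint_torque": joint torques, N m; "tcp_pos": TCP position; "ee_rot": TCP orientation; "contact_force": force on the tool from outside, world axes, zero at the start; "moment": the same for the moment, N m; "opening": finger opening in m.
Only numpy, scipy, OpenCV 4.12 (cv2) and the standard library are available. Lean on these libraries where they do the work, as an engineer would, in place of code of your own. Each camera call takes 0.05 s, during which the arm holds its last target. There are 200 camera calls.

## Working session

There is one attempt and no reset: what is moved stays moved. The work goes in short steps, Python scripts to look and compute and a tool call to move; the robot and the scene stay as the last step left them, time stands still between calls to the robot, and variables do not carry over. Pictures are saved under pics/ and viewed, about 8 in all and at most 12, crops included, and the job is handed in when it is done.

Besides the shell and the picture viewer there is one more tool, called after "Emit:" as name(argument=value, ...), one argument or row to a line, values as JSON. carry_out: Moves the arm, as the interface text tells. Its arguments: {"type":"object","properties":{"motion":{"type":"array"},"grip_force":{"type":"number"}},"required":["motion"]}

```bash
mkdir -p pics; python3 - <<'E'
from bench import arm, viewer
import cv2,json,numpy as np
for n in("scene","side"):
    cv2.imwrite(f"pics/{n}0.png",viewer.read_camera(n)); c=viewer.calibration(n); print(n,{k:np.round(v,3).tolist() for k,v in c.items()})
s=arm.sense();print(s['clock'],s['tcp_pos'],s['ee_rot'])
E
```

```text
scene {'fx': 458.641, 'fy': 458.641, 'cx': 327.358, 'cy': 203.262, 'dist': [-0.063, 0.0, 0.0, 0.0, 0.0], 'T': [[0.763, 0.496, -0.414, 1.056], [0.646, -0.579, 0.497, -0.56], [0.006, -0.647, -0.763, 0.915], [0.0, 0.0, 0.0, 1.0]]}
side {'fx': 460.808, 'fy': 460.808, 'cx': 318.895, 'cy': 194.699, 'dist': [-0.125, 0.0, 0.0, 0.0, 0.0], 'T': [[-0.999, -0.043, 0.013, 0.584], [-0.04, 0.744, -0.667, 0.642], [0.019, -0.667, -0.745, 0.761], [0.0, 0.0, 0.0, 1.0]]}
0.1 [5.24770990e-01 3.63480934e-05 2.30803892e-01] [-2.22074179e+00 -2.22078508e+00  9.58230865e-04]
```

View pics/scene0.png

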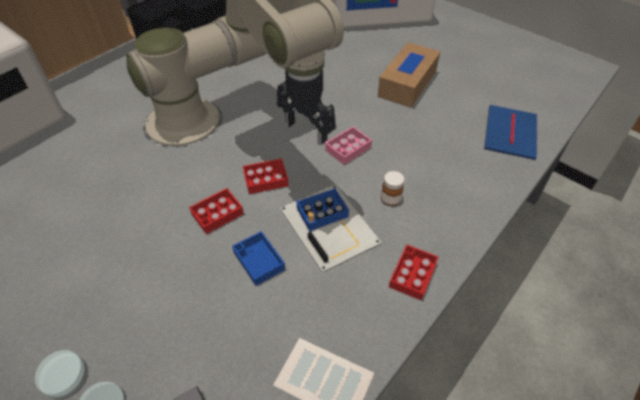

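View pics/side0.png

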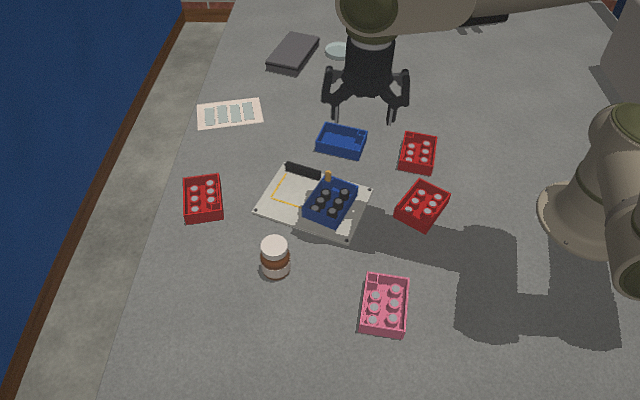

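The loaded blue tray, with six black discs, is on the white board at scene (323,208) and side (330,200). The other blue tray, at scene (259,258) and side (342,140), is empty, so it is the bystander. The red and pink trays are decoys. The jar is at side (274,257). I'll confirm with one enlarged crop of both views.

```bash
python3 - <<'E'
import cv2
a=cv2.imread("pics/side0.png")[150:260,245:385]; cv2.imwrite("pics/c1.png",cv2.resize(a,None,fx=5.5,fy=5.5,interpolation=2)[:600,:770])
b=cv2.imread("pics/scene0.png")[175:275,270:390]; cv2.imwrite("pics/c2.png",cv2.resize(b,None,fx=6,fy=6,interpolation=2))
E
```

```text
(no output)
```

View pics/c1.png

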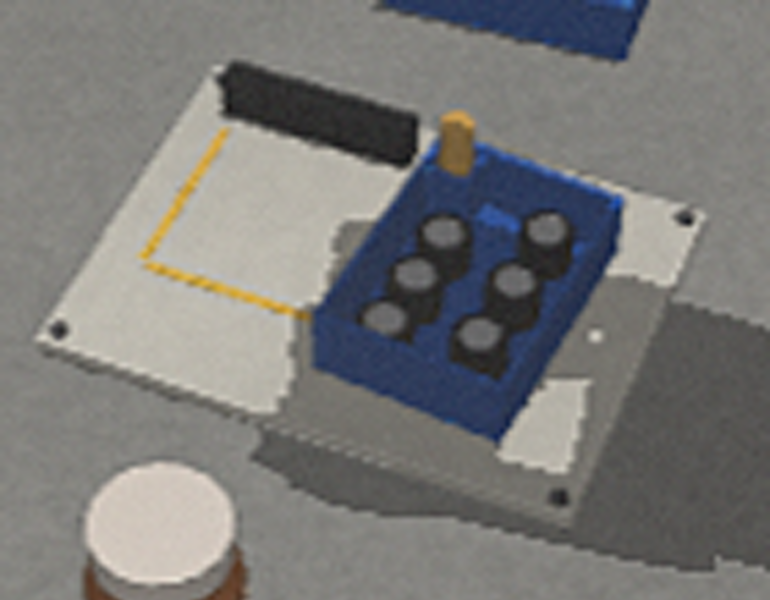

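View pics/c2.png

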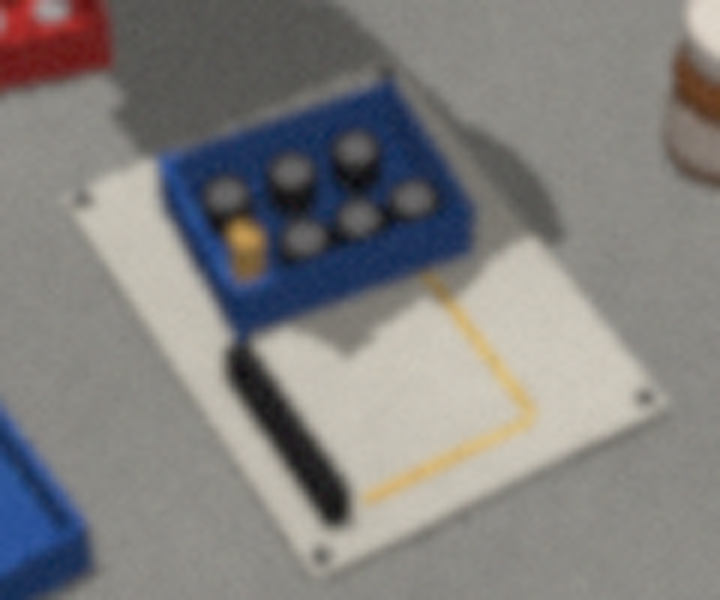

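```bash
cat > h.py <<'E'
from bench import arm, viewer
import cv2,numpy as np
from scipy.optimize import least_squares
from scipy.spatial.transform import Rotation as R
def proj(n,P):
    c=viewer.calibration(n);T=np.linalg.inv(c['T'])
    K=np.array([[c['fx'],0,c['cx']],[0,c['fy'],c['cy']],[0,0,1]])
    return cv2.projectPoints(np.asarray(P,float),cv2.Rodrigues(T[:3,:3])[0],T[:3,3],K,np.array(c['dist']))[0][:,0]
def pl(p,P):
    c,s=np.cos(p[2]),np.sin(p[2]); P=np.asarray(P,float)
    return np.c_[p[0]+c*P[:,0]-s*P[:,1],p[1]+s*P[:,0]+c*P[:,1],P[:,2]]
B=np.array([[-95,-40,8],[-95,125,8],[125,125,8],[125,-40,8]])/1e3
def tray(B0,th):  # tray corners in world, th in board frame: dowel,+y short end,free,+x long end
    q=np.array([[-12,-12,40],[-12,68,40],[98,68,40],[98,-12,40]])/1e3
    return pl([B0[0],B0[1],B0[2]+th],q)
E
python3 - <<'E'
from h import *
sd=lambda a:np.array(a)/5.5+[245,150]-.4
sc=lambda a:np.array(a)/6+[270,175]-.4
bs=sd([[705,215],[572,520],[38,340],[217,68]]); bc=sc([[68,200],[390,70],[668,403],[320,575]])
f=lambda p:np.r_[proj('side',pl(p,B))-bs,proj('scene',pl(p,B))-bc].ravel()
r=least_squares(f,[.55,.2,0],loss='soft_l1');p=r.x;print(p,np.degrees(p[2]),r.fun.round(1).reshape(-1,2).tolist())
ts=sd([[440,145],[622,200],[505,393],[313,315]]);tc=sc([[235,310],[163,160],[388,83],[472,210]])
g=lambda a:np.r_[proj('side',tray(p,a[0]))-ts,proj('scene',tray(p,a[0]))-tc].ravel()
r=least_squares(g,[1.5],loss='soft_l1');print(np.degrees(r.x),r.fun.round(1).reshape(-1,2).tolist())
print(tray(p,r.x[0])); print(tray(p,0))
jar=least_squares(lambda a:proj('side',[[a[0],a[1],.08]])[0]-[274,245],[.6,.2]).x;print('jar',jar, 'board frame',R.from_euler('z',-p[2]).apply(np.r_[jar-p[:2],0]))
for z,px in((.032,(342,137)),):
    s=least_squares(lambda a:proj('side',[[a[0],a[1],z]])[0]-px,[.6,.2]).x;print('spare',s,R.from_euler('z',-p[2]).apply(np.r_[s-p[:2],0]))
c=viewer.calibration('wrist');print(c['tool_from_camera']); print(R.from_rotvec(arm.sense()['ee_rot']).as_matrix().round(3))
E
```

```text
[ 0.58055088 -0.0529723  -0.34075314] -19.523717014075093 [[0.1, -0.5], [-0.3, -0.2], [-1.0, -0.1], [-0.9, -0.5], [-1.2, -1.1], [0.2, -3.0], [0.3, -0.7], [-0.7, -0.3]]
[85.16431174] [[0.1, -3.1], [0.4, -0.7], [-0.1, -0.2], [-0.5, -0.1], [-0.3, -3.0], [-1.2, -0.8], [0.6, -1.7], [0.8, -1.3]]
[[ 0.58653309 -0.06885352  0.04      ]
 [ 0.513655   -0.0358568   0.04      ]
 [ 0.5590255   0.06435058  0.04      ]
 [ 0.63190359  0.03135385  0.04      ]]
[[ 0.56523048 -0.06027198  0.04      ]
 [ 0.59196624  0.01512828  0.04      ]
 [ 0.6956416  -0.02163339  0.04      ]
 [ 0.66890584 -0.09703365  0.04      ]]
jar [0.67204945 0.15855007] board frame [0.01554754 0.22993907 0.        ]
spare [ 0.54878618 -0.20019931] [ 0.01926449 -0.1493776   0.        ]
[[-6.75959994e-04 -9.50314868e-01 -3.11289567e-01  7.96357843e-02]
 [ 9.99999317e-01 -3.45475028e-04 -1.11680414e-03 -6.38519487e-04]
 [ 9.53772804e-04 -3.11290110e-01  9.50314452e-01 -1.42648650e-01]
 [ 0.00000000e+00  0.00000000e+00  0.00000000e+00  1.00000000e+00]]
[[-0.     1.    -0.001]
 [ 1.     0.     0.   ]
 [ 0.    -0.001 -1.   ]]
```

```bash
cat >> h.py <<'E'
import json,os
BP=np.array([ 0.58055, -0.05297, -0.34075])
def pose(th,tx,ty,z):  # th deg board-frame tray angle; tray coords mm of TCP; tool x = tray y
    a=np.radians(th)+BP[2]; w=pl([BP[0],BP[1],a],[[tx/1e3,ty/1e3,z/1e3]])[0]
    b=a+np.pi/2; X=[np.cos(b),np.sin(b),0]; Y=[np.sin(b),-np.cos(b),0]
    return w,np.array([X,Y,[0,0,-1]]).T
def rel(p0,R0,p,Rm):
    t=R0.T@(p-p0)*1e3; r=np.degrees(R.from_matrix(R0.T@Rm).as_rotvec())/5
    return t.round(1),r.round(2)
def show(cur,targets): # cur=(p,R)
    for q in targets: print(*[x.tolist() for x in rel(*cur,*pose(*q))])
E
python3 - <<'E'
from h import *
s=arm.sense();cur=(s['tcp_pos'],R.from_rotvec(s['ee_rot']).as_matrix())
show(cur,[(85,75,105,100),(85,75,105,16),(85,75,80,16)]);print(pose(85,75,105,16)[0])
E
```

```text
[58.8, -8.5, 130.8] [-0.01, -0.01, -13.1]
[58.8, -8.4, 214.8] [-0.01, -0.01, -13.1]
[48.4, 14.4, 214.8] [-0.01, -0.01, -13.1]
[0.51615199 0.05884635 0.016     ]
```

Emit:
carry_out(
  motion=[
    {"tx": 15,"ty": -2,"tz": 25,"rz": -1.3,"jaw": 0},
    {"tx": 30,"ty": -4,"tz": 50,"rz": -2.6,"jaw": 0},
    {"tx": 45,"ty": -6,"tz": 75,"rz": -3.9,"jaw": 0},
    {"tx": 59,"ty": -8,"tz": 100,"rz": -5.2,"jaw": 0},
    {"tx": 59,"ty": -8,"tz": 130,"rz": -6.5,"jaw": 0},
  ],
)

```text
$.motion[0]: bad value
```

Emit:
carry_out(
  motion=[
    {"rz": -1.3,"jaw": 0},
    {"rz": -2.6,"jaw": 0},
    {"rz": -3.9,"jaw": 0},
    {"rz": -5.2,"jaw": 0},
    {"rz": -6.6,"jaw": 0},
  ],
)

```text
$.motion[0]: bad value
```

```bash
python3 - <<'E'
from h import *
s=arm.sense();cur=(s['tcp_pos'],R.from_rotvec(s['ee_rot']).as_matrix())
print(s['clock'],s['tcp_pos'],s['contact_force'],s['opening'])
show(cur,[(85,75,105,100),(85,75,105,16),(85,75,80,16)])
cv2.imwrite("pics/w1.png",viewer.read_camera('wrist'))
E
```

```text
0.1 [5.24770990e-01 3.63480934e-05 2.30803892e-01] [-0.02278728 -0.05234475  0.63788189] 0.08526840170873021
[58.8, -8.5, 130.8] [-0.01, -0.01, -13.1]
[58.8, -8.4, 214.8] [-0.01, -0.01, -13.1]
[48.4, 14.4, 214.8] [-0.01, -0.01, -13.1]
```

View pics/w1.png

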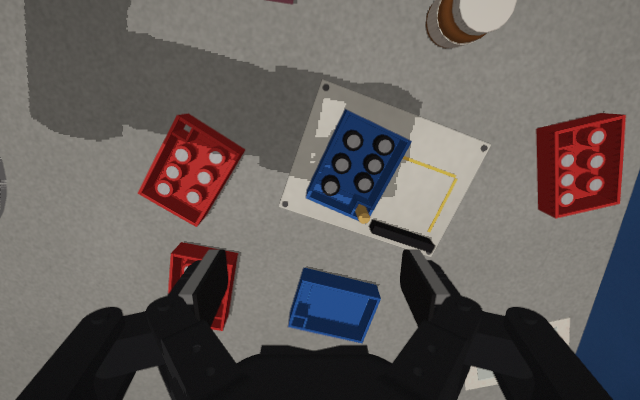

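The wrist view agrees with that: loaded tray at (360,163), dowel at (362,213), empty tray at (335,305). The moves were refused, so I'll fill in every field.

Emit:
carry_out(
  motion=[
    {"tx": 15,"ty": -2,"tz": 25,"rx": 0,"ry": 0,"rz": -1.3,"jaw": 0},
    {"tx": 30,"ty": -4,"tz": 50,"rx": 0,"ry": 0,"rz": -2.6,"jaw": 0},
    {"tx": 45,"ty": -6,"tz": 75,"rx": 0,"ry": 0,"rz": -3.9,"jaw": 0},
    {"tx": 59,"ty": -8,"tz": 100,"rx": 0,"ry": 0,"rz": -5.2,"jaw": 0},
    {"tx": 59,"ty": -8,"tz": 130,"rx": 0,"ry": 0,"rz": -6.5,"jaw": 0},
  ],
)

```text
clock: 0.57
tcp_pos: [0.5168, 0.061, 0.1007]
ee_rot: [1.5, 2.759, 0.001]
contact_force: [0.1, 0.1, -0.4]
opening: 0.0255
```

Emit:
carry_out(
  motion=[
    {"tx": 0,"ty": 0,"tz": 0,"rx": 0,"ry": 0,"rz": -1.3,"jaw": 0},
    {"tx": 0,"ty": 0,"tz": 0,"rx": 0,"ry": 0,"rz": -2.6,"jaw": 0},
    {"tx": 0,"ty": 0,"tz": 0,"rx": 0,"ry": 0,"rz": -3.9,"jaw": 0},
    {"tx": 0,"ty": 0,"tz": 0,"rx": 0,"ry": 0,"rz": -5.2,"jaw": 0},
    {"tx": 0,"ty": 0,"tz": 0,"rx": 0,"ry": 0,"rz": -6.6,"jaw": 0},
  ],
)

```text
clock: 0.98
tcp_pos: [0.5169, 0.059, 0.101]
ee_rot: [-0.658, -3.071, 0.0]
contact_force: [-0.6, -0.4, 0.9]
opening: 0.0001
```

```bash
python3 - <<'E'
from h import *
s=arm.sense();cur=(s['tcp_pos'],R.from_rotvec(s['ee_rot']).as_matrix())
print(s['clock'],s['tcp_pos'],s['contact_force'],s['opening'])
show(cur,[(85,75,105,100),(85,75,105,16),(85,75,80,16)])
cv2.imwrite("pics/w2.png",viewer.read_camera('wrist'))
E
```

```text
0.9833 [0.51686951 0.05903423 0.1010381 ] [-0.61040064 -0.40873619  0.88192071] 0.00013369250621253945
[0.6, -0.5, 1.0] [-0.0, -0.01, 0.07]
[0.5, -0.5, 85.0] [-0.0, -0.01, 0.07]
[-24.5, -0.6, 85.0] [-0.0, -0.01, 0.07]
```

View pics/w2.png

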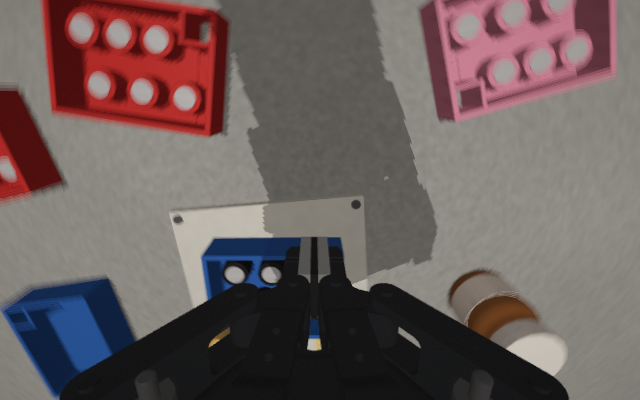

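```bash
cat >> h.py <<'E'
def wproj(P,s):
    c=viewer.calibration('wrist');Tt=np.eye(4);Tt[:3,:3]=R.from_rotvec(s['ee_rot']).as_matrix();Tt[:3,3]=s['tcp_pos']
    T=np.linalg.inv(Tt@c['tool_from_camera']);K=np.array([[c['fx'],0,c['cx']],[0,c['fy'],c['cy']],[0,0,1]])
    return cv2.projectPoints(np.asarray(P,float),cv2.Rodrigues(T[:3,:3])[0],T[:3,3],K,np.array(c['dist']))[0][:,0]
E
python3 - <<'E'
from h import *
s=arm.sense()
print(wproj(pl(BP,B),s).round(),wproj(tray(BP,np.radians(85.16)),s).round())
E
```

```text
[[167. 210.]
 [364. 196.]
 [368. 392.]
 [214. 400.]] [[210. 337.]
 [199. 254.]
 [343. 255.]
 [339. 339.]]
```

Board corners match the prediction to 2 px. Descending, then approaching.

Emit:
carry_out(
  motion=[
    {"tx": 0,"ty": 0,"tz": 28,"rx": 0,"ry": 0,"rz": 0,"jaw": 0},
    {"tx": 0,"ty": 0,"tz": 56,"rx": 0,"ry": 0,"rz": 0,"jaw": 0},
    {"tx": 0,"ty": 0,"tz": 84,"rx": 0,"ry": 0,"rz": 0,"jaw": 0},
    {"tx": -10,"ty": 0,"tz": 84,"rx": 0,"ry": 0,"rz": 0,"jaw": 0},
    {"tx": -20,"ty": 0,"tz": 84,"rx": 0,"ry": 0,"rz": 0,"jaw": 0},
  ],
)

```text
clock: 1.45
tcp_pos: [0.5342, 0.0508, 0.0155]
ee_rot: [-0.67, -3.065, 0.001]
contact_force: [0.2, -0.1, 0.0]
opening: 0.0003
```

```bash
python3 - <<'E'
from h import *
s=arm.sense();cur=(s['tcp_pos'],R.from_rotvec(s['ee_rot']).as_matrix())
print(s['clock'],s['tcp_pos'],s['contact_force'],s['opening'])
show(cur,[(85,75,79,16)]+[(t,75,79,16) for t in (82,79,76,73,70)])
E
```

```text
1.45 [0.53417347 0.0508454  0.01551618] [ 0.1770551  -0.13417147  0.04129091] 0.0002570019409989886
[-6.3, -0.2, -0.5] [-0.01, -0.04, -0.03]
[-10.3, 3.9, -0.5] [-0.02, -0.04, 0.57]
[-14.5, 7.7, -0.5] [-0.02, -0.04, 1.17]
[-19.0, 11.3, -0.6] [-0.02, -0.04, 1.77]
[-23.6, 14.6, -0.6] [-0.02, -0.04, 2.37]
[-28.3, 17.8, -0.6] [-0.02, -0.04, 2.97]
```

Emit:
carry_out(
  motion=[
    {"tx": -6,"ty": 0,"tz": 0,"rx": 0,"ry": 0,"rz": 0,"jaw": 0},
    {"tx": -10,"ty": 4,"tz": 0,"rx": 0,"ry": 0,"rz": 0.6,"jaw": 0},
    {"tx": -14,"ty": 8,"tz": 0,"rx": 0,"ry": 0,"rz": 1.2,"jaw": 0},
    {"tx": -19,"ty": 11,"tz": 0,"rx": 0,"ry": 0,"rz": 1.8,"jaw": 0},
    {"tx": -23.5,"ty": 14.5,"tz": 0,"rx": 0,"ry": 0,"rz": 2.4,"jaw": 0},
  ],
)

```text
clock: 1.87
tcp_pos: [0.5624, 0.0544, 0.0172]
ee_rot: [-0.99, -2.98, -0.0]
contact_force: [-1.8, 0.5, -0.2]
opening: 0.0002
```

```bash
python3 - <<'E'
from h import *
s=arm.sense();cur=(s['tcp_pos'],R.from_rotvec(s['ee_rot']).as_matrix())
print(s['clock'],s['tcp_pos'],s['contact_force'],s['opening'])
show(cur,[(73,75,79,16)]+[(t,75,79,16) for t in (70,67,64,61,58)])
cv2.imwrite("pics/s2.png",cv2.resize(viewer.read_camera('side')[130:270,220:420],None,fx=3.5,fy=3.5,interpolation=2))
E
```

```text
1.8667 [0.56240162 0.05442809 0.01720609] [-1.78952178  0.54590476 -0.21612787] 0.00023145900551952816
[0.5, -0.5, 1.2] [-0.0, -0.01, -0.05]
[-3.5, 3.5, 1.2] [-0.0, -0.01, 0.55]
[-7.7, 7.4, 1.2] [-0.0, -0.01, 1.15]
[-12.2, 11.0, 1.2] [-0.0, -0.01, 1.75]
[-16.8, 14.4, 1.2] [-0.01, -0.01, 2.35]
[-21.5, 17.5, 1.2] [-0.01, -0.01, 2.95]
```

View pics/s2.png

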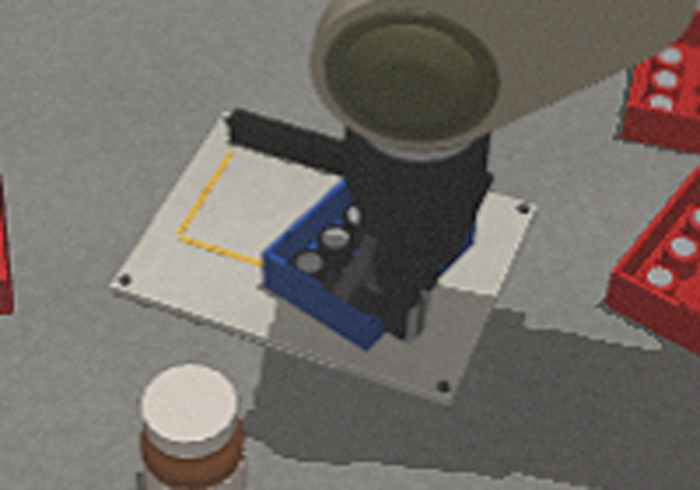

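The tray turns flat on its dowel at about 2 N, with its free corner now at crop (370,345). I'll continue the arc.

Emit:
carry_out(
  motion=[
    {"tx": -3.5,"ty": 3.5,"tz": 1,"rx": 0,"ry": 0,"rz": 0.6,"jaw": 0},
    {"tx": -7.5,"ty": 7.5,"tz": 1,"rx": 0,"ry": 0,"rz": 1.2,"jaw": 0},
    {"tx": -12,"ty": 11,"tz": 1,"rx": 0,"ry": 0,"rz": 1.8,"jaw": 0},
    {"tx": -17,"ty": 14.5,"tz": 1,"rx": 0,"ry": 0,"rz": 2.4,"jaw": 0},
    {"tx": -21.5,"ty": 17.5,"tz": 1,"rx": 0,"ry": 0,"rz": 3,"jaw": 0},
  ],
)

```text
clock: 2.33
tcp_pos: [0.5902, 0.0558, 0.0163]
ee_rot: [-1.368, -2.827, -0.0]
contact_force: [-1.4, 1.5, -0.1]
opening: 0.0
```

Emit:
carry_out(
  motion=[
    {"tx": -4,"ty": 4,"tz": 0,"rx": 0,"ry": 0,"rz": 0.6,"jaw": 0},
    {"tx": -8.3,"ty": 8,"tz": 0,"rx": 0,"ry": 0,"rz": 1.2,"jaw": 0},
    {"tx": -12.7,"ty": 11.5,"tz": 0,"rx": 0,"ry": 0,"rz": 1.8,"jaw": 0},
    {"tx": -17.3,"ty": 15,"tz": 0,"rx": 0,"ry": 0,"rz": 2.4,"jaw": 0},
    {"tx": -22,"ty": 18,"tz": 0,"rx": 0,"ry": 0,"rz": 3,"jaw": 0},
  ],
)

```text
clock: 2.75
tcp_pos: [0.618, 0.0498, 0.0163]
ee_rot: [-1.726, -2.624, -0.0]
contact_force: [-0.3, 2.3, -0.6]
opening: -0.0001
```

```bash
python3 - <<'E'
from h import *
s=arm.sense();cur=(s['tcp_pos'],R.from_rotvec(s['ee_rot']).as_matrix())
print(s['clock'],s['tcp_pos'],s['contact_force'],s['joints'].round(2) if hasattr(s['joints'],'round') else s['joints'])
show(cur,[(43,75,79,16)]+[(t,75,79,16) for t in (40,37,34,31,28)])
E
```

```text
2.75 [0.61799301 0.04975441 0.01626023] [-0.25057981  2.34849838 -0.56380762] [-0.11  0.75  1.41  0.    0.99 -0.52]
[-0.3, -0.3, 0.3] [-0.0, -0.01, -0.03]
[-4.3, 3.8, 0.3] [-0.0, -0.01, 0.57]
[-8.6, 7.6, 0.3] [-0.0, -0.01, 1.17]
[-13.0, 11.2, 0.2] [-0.0, -0.01, 1.77]
[-17.6, 14.6, 0.2] [-0.0, -0.01, 2.37]
[-22.4, 17.7, 0.2] [-0.0, -0.01, 2.97]
```

Emit:
carry_out(
  motion=[
    {"tx": -4,"ty": 4,"tz": 0,"rx": 0,"ry": 0,"rz": 0.6,"jaw": 0},
    {"tx": -8.3,"ty": 8,"tz": 0,"rx": 0,"ry": 0,"rz": 1.2,"jaw": 0},
    {"tx": -12.7,"ty": 11.5,"tz": 0,"rx": 0,"ry": 0,"rz": 1.8,"jaw": 0},
    {"tx": -17.3,"ty": 15,"tz": 0,"rx": 0,"ry": 0,"rz": 2.4,"jaw": 0},
    {"tx": -22,"ty": 18,"tz": 0,"rx": 0,"ry": 0,"rz": 3,"jaw": 0},
  ],
)

```text
clock: 3.17
tcp_pos: [0.6434, 0.0367, 0.0163]
ee_rot: [-2.054, -2.377, -0.001]
contact_force: [0.4, 1.9, -0.5]
opening: 0.0
```

Emit:
carry_out(
  motion=[
    {"tx": -4,"ty": 4,"tz": 0,"rx": 0,"ry": 0,"rz": 0.6,"jaw": 0},
    {"tx": -8.3,"ty": 8,"tz": 0,"rx": 0,"ry": 0,"rz": 1.2,"jaw": 0},
    {"tx": -12.7,"ty": 11.5,"tz": 0,"rx": 0,"ry": 0,"rz": 1.8,"jaw": 0},
    {"tx": -17.3,"ty": 15,"tz": 0,"rx": 0,"ry": 0,"rz": 2.4,"jaw": 0},
    {"tx": -22,"ty": 18,"tz": 0,"rx": 0,"ry": 0,"rz": 3,"jaw": 0},
  ],
)

```text
clock: 3.58
tcp_pos: [0.6645, 0.0175, 0.0163]
ee_rot: [-2.347, -2.088, -0.001]
contact_force: [0.4, 1.3, -0.7]
opening: 0.0
```

```bash
python3 - <<'E'
from h import *
s=arm.sense();cur=(s['tcp_pos'],R.from_rotvec(s['ee_rot']).as_matrix())
print(s['clock'],s['tcp_pos'],s['contact_force'])
show(cur,[(t,75,79,16) for t in (13,11,9,7,5,4,3)])
E
```

```text
3.5833 [0.66453582 0.01747359 0.01626406] [ 0.38927746  1.34946814 -0.71062727]
[-0.5, -0.4, 0.3] [0.0, -0.01, -0.03]
[-3.2, 2.3, 0.3] [0.0, -0.01, 0.37]
[-5.9, 4.9, 0.3] [0.0, -0.01, 0.77]
[-8.8, 7.4, 0.3] [0.0, -0.01, 1.17]
[-11.7, 9.9, 0.3] [0.0, -0.01, 1.57]
[-13.2, 11.0, 0.3] [0.0, -0.01, 1.77]
[-14.7, 12.2, 0.3] [0.0, -0.01, 1.97]
```

Emit:
carry_out(
  motion=[
    {"tx": -3,"ty": 2.5,"tz": 0,"rx": 0,"ry": 0,"rz": 0.4,"jaw": 0},
    {"tx": -6,"ty": 5,"tz": 0,"rx": 0,"ry": 0,"rz": 0.8,"jaw": 0},
    {"tx": -9,"ty": 7.5,"tz": 0,"rx": 0,"ry": 0,"rz": 1.2,"jaw": 0},
    {"tx": -11,"ty": 9,"tz": 0,"rx": 0,"ry": 0,"rz": 1.5,"jaw": 0},
    {"tx": -12,"ty": 10,"tz": 0,"rx": 0,"ry": 0,"rz": 1.6,"jaw": 0},
  ],
)

```text
clock: 4.0
tcp_pos: [0.6732, 0.0042, 0.0164]
ee_rot: [2.485, 1.921, 0.001]
contact_force: [1.1, 2.3, 0.3]
opening: -0.0001
```

```bash
python3 - <<'E'
from h import *
im=viewer.read_camera('side')
s=arm.sense();cur=(s['tcp_pos'],R.from_rotvec(s['ee_rot']).as_matrix())
print(s['clock'],s['tcp_pos'],s['contact_force'])
show(cur,[(t,75,79,16) for t in (5,4,3,2,1,0,-1)])
cv2.imwrite("pics/s3.png",cv2.resize(im[155:245,240:370],None,fx=6,fy=6,interpolation=2))
for t in (5,0): print(t,((proj('side',tray(BP,np.radians(t)))+.4-[240,155])*6).round().tolist())
E
```

```text
4.05 [0.67320867 0.00415423 0.01639815] [ 2.35988867  1.51464727 -0.24596023]
[0.5, -0.4, 0.4] [0.0, -0.0, -0.01]
[-0.9, 1.0, 0.4] [0.0, -0.0, 0.19]
[-2.2, 2.3, 0.4] [0.0, -0.0, 0.39]
[-3.6, 3.7, 0.4] [0.0, -0.0, 0.59]
[-5.0, 5.0, 0.4] [0.0, -0.0, 0.79]
[-6.4, 6.2, 0.4] [0.0, -0.0, 0.99]
[-7.8, 7.5, 0.4] [0.0, -0.0, 1.19]
5 [[566.0, 126.0], [504.0, 285.0], [205.0, 213.0], [281.0, 61.0]]
0 [[568.0, 129.0], [487.0, 282.0], [199.0, 192.0], [292.0, 47.0]]
```

View pics/s3.png

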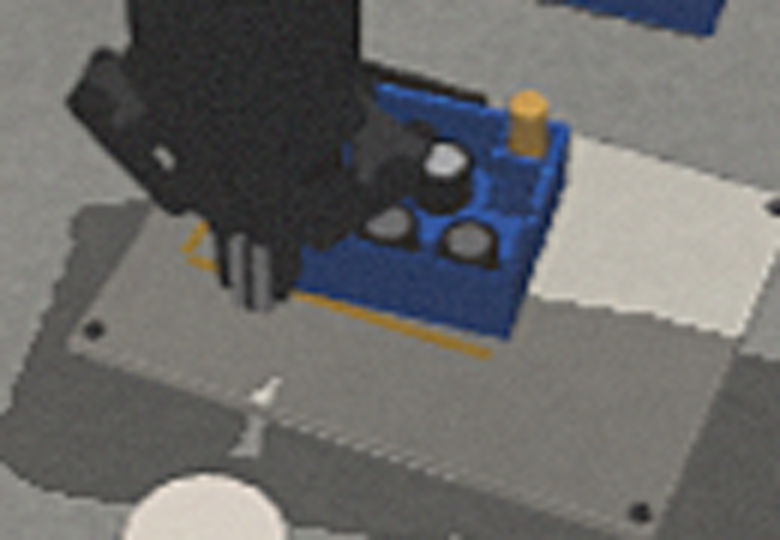

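Emit:
carry_out(
  motion=[
    {"tx": -1.5,"ty": 1.5,"tz": 0,"rx": 0,"ry": 0,"rz": 0.2,"jaw": 0},
    {"tx": -3,"ty": 3,"tz": 0,"rx": 0,"ry": 0,"rz": 0.5,"jaw": 0},
    {"tx": -4,"ty": 4.5,"tz": 0,"rx": 0,"ry": 0,"rz": 0.7,"jaw": 0},
    {"tx": -5,"ty": 5.5,"tz": 0,"rx": 0,"ry": 0,"rz": 0.9,"jaw": 0},
    {"tx": -5.5,"ty": 6,"tz": 0,"rx": 0,"ry": 0,"rz": 1,"jaw": 0},
  ],
)

```text
clock: 4.47
tcp_pos: [0.6775, -0.0027, 0.0164]
ee_rot: [-2.567, -1.811, -0.0]
contact_force: [1.0, 2.7, 1.0]
opening: -0.0001
```

```bash
python3 - <<'E'
from h import *
im=viewer.read_camera('scene')
s=arm.sense();cur=(s['tcp_pos'],R.from_rotvec(s['ee_rot']).as_matrix())
print(s['clock'],s['tcp_pos'],s['contact_force'])
show(cur,[(t,75,79,16) for t in (1,0,-1)])
cv2.imwrite("pics/c3.png",cv2.resize(im[185:275,275:390],None,fx=6.5,fy=6.5,interpolation=2))
for t in (1,-1): print(t,((proj('scene',tray(BP,np.radians(t)))+.4-[275,185])*6.5).round().tolist())
E
```

```text
4.5167 [ 0.67750712 -0.00276887  0.01635888] [1.27743512 1.39172957 0.64995918]
[0.6, -1.0, 0.4] [0.0, 0.0, -0.21]
[-0.7, 0.4, 0.4] [0.0, 0.0, -0.01]
[-2.0, 1.8, 0.4] [0.0, 0.0, 0.19]
1 [[193.0, 209.0], [374.0, 125.0], [532.0, 323.0], [345.0, 416.0]]
-1 [[193.0, 208.0], [378.0, 129.0], [528.0, 331.0], [336.0, 420.0]]
```

View pics/c3.png

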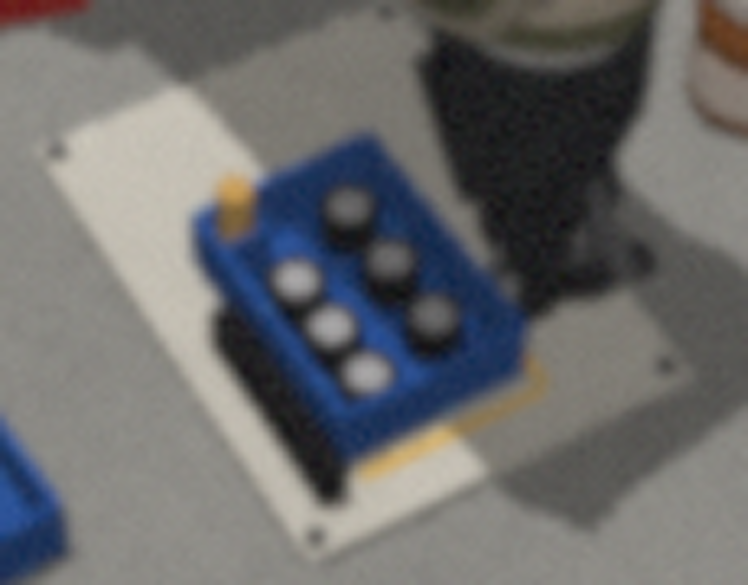

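Nearly home: the tray's side is alongside the fence and the yellow line runs just outside its end. I'll push gently in small steps until the force shows the fence.

Emit:
carry_out(
  motion=[
    {"tx": -0.4,"ty": 0,"tz": 0,"rx": 0,"ry": 0,"rz": 0,"jaw": 0},
    {"tx": -0.8,"ty": 0,"tz": 0,"rx": 0,"ry": 0,"rz": 0,"jaw": 0},
    {"tx": -0.8,"ty": 0,"tz": 0,"rx": 0,"ry": 0,"rz": 0,"jaw": 0},
    {"tx": -0.8,"ty": 0,"tz": 0,"rx": 0,"ry": 0,"rz": 0,"jaw": 0},
  ],
)

```text
clock: 4.85
tcp_pos: [0.6774, -0.0033, 0.0164]
ee_rot: [2.565, 1.813, 0.001]
contact_force: [3.5, 3.4, -0.3]
opening: 0.0
```

```bash
python3 - <<'E'
from h import *
im=viewer.read_camera('wrist')
s=arm.sense();cur=(s['tcp_pos'],R.from_rotvec(s['ee_rot']).as_matrix())
print(s['clock'],s['tcp_pos'],s['contact_force']); show(cur,[(0,75,79,16)])
cv2.imwrite("pics/w3.png",im)
E
```

```text
4.9 [ 0.67740794 -0.00328374  0.01643337] [3.95106425 2.83006417 0.35947589]
[-0.2, 0.3, 0.4] [0.01, -0.0, 0.01]
```

Emit:
carry_out(
  motion=[
    {"tx": -0.5,"ty": 0,"tz": 0,"rx": 0,"ry": 0,"rz": 0,"jaw": 0},
    {"tx": -1,"ty": 0,"tz": 0,"rx": 0,"ry": 0,"rz": 0,"jaw": 0},
    {"tx": -1,"ty": 0,"tz": 0,"rx": 0,"ry": 0,"rz": 0,"jaw": 0},
    {"tx": -1,"ty": 0,"tz": 0,"rx": 0,"ry": 0,"rz": 0,"jaw": 0},
  ],
)

```text
clock: 5.23
tcp_pos: [0.6772, -0.0041, 0.0165]
ee_rot: [2.565, 1.813, 0.002]
contact_force: [4.0, 2.5, 0.2]
opening: -0.0002
```

The tray was still sliding freely at about 4.5 N, so it hasn't reached the fence. I'll withdraw and look from above.

Emit:
carry_out(
  motion=[
    {"tx": 10,"ty": 0,"tz": 0,"rx": 0,"ry": 0,"rz": 0,"jaw": 0},
    {"tx": 25,"ty": 0,"tz": 0,"rx": 0,"ry": 0,"rz": 0,"jaw": 0},
    {"tx": 25,"ty": 0,"tz": -35,"rx": 0,"ry": 0,"rz": 0,"jaw": 0},
    {"tx": 25,"ty": 0,"tz": -70,"rx": 0,"ry": 0,"rz": 0,"jaw": 0},
    {"tx": 25,"ty": 0,"tz": -105,"rx": 0,"ry": 0,"rz": 0,"jaw": 0},
  ],
)

```text
clock: 5.65
tcp_pos: [0.6847, 0.0207, 0.122]
ee_rot: [-2.563, -1.814, 0.003]
contact_force: [1.0, -0.1, 1.4]
opening: -0.0002
```

Emit:
carry_out(
  motion=[
    {"tx": -35,"ty": -5,"tz": -10,"rx": 0,"ry": 0,"rz": 0,"jaw": 0},
    {"tx": -70,"ty": -10,"tz": -20,"rx": 0,"ry": 0,"rz": 0,"jaw": 0},
    {"tx": -105,"ty": -20,"tz": -20,"rx": 0,"ry": 0,"rz": 0,"jaw": 0},
    {"tx": -135,"ty": -25,"tz": -20,"rx": 0,"ry": 0,"rz": 0,"jaw": 0},
    {"tx": -135,"ty": -25,"tz": -20,"rx": 0,"ry": 0,"rz": 0,"jaw": 0},
  ],
)

```text
clock: 6.07
tcp_pos: [0.6146, -0.103, 0.1415]
ee_rot: [-2.569, -1.808, 0.003]
contact_force: [-1.3, -0.4, 0.8]
opening: -0.0001
```

```bash
python3 - <<'E'
from h import *
im=viewer.read_camera('wrist')
s=arm.sense();print(s['clock'],s['tcp_pos'],s['contact_force'])
cv2.imwrite("pics/w4.png",im)
print(wproj(pl(BP,B),s).round(1).tolist())
for t in (2,0,-1):print(wproj(tray(BP,np.radians(t)),s).round(1).tolist())
fe=np.array([[25,-14,30],[110,-14,30],[110,-26,30],[25,-26,30],[98,68,8],[-12,68,8]])/1e3
print(wproj(pl(BP,fe),s).round(1).tolist())
E
```

```text
6.1167 [ 0.61574312 -0.10088549  0.14146058] [-0.25916503  0.47639726  0.12197858]
[[165.2, 188.4], [134.6, -7.9], [409.6, -10.1], [393.9, 187.9]]
[[241.6, 168.0], [229.9, 64.2], [376.8, 58.0], [374.4, 163.1]]
[[241.0, 167.5], [232.9, 63.5], [379.8, 62.9], [373.7, 167.2]]
[[240.7, 167.2], [234.5, 63.2], [381.2, 65.4], [373.3, 169.2]]
[[286.7, 166.9], [385.3, 166.7], [384.3, 180.1], [287.1, 180.3], [372.0, 66.5], [242.6, 67.0]]
```

View pics/w4.png

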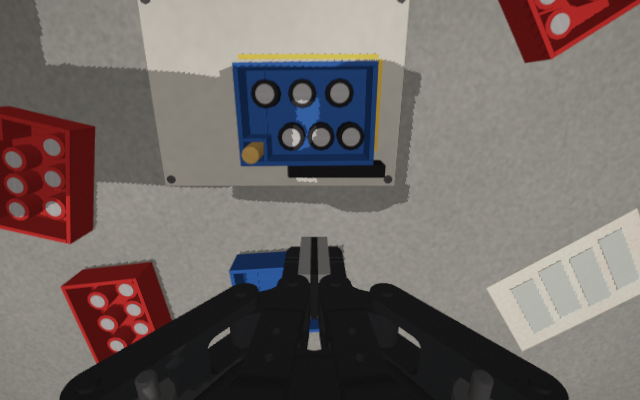

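```bash
python3 - <<'E'
import cv2
im=cv2.imread("pics/w4.png")[45:190,225:395]; cv2.imwrite("pics/c4.png",cv2.resize(im,None,fx=4.1,fy=4.1,interpolation=cv2.INTER_CUBIC))
E
```

```text
(no output)
```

View pics/c4.png

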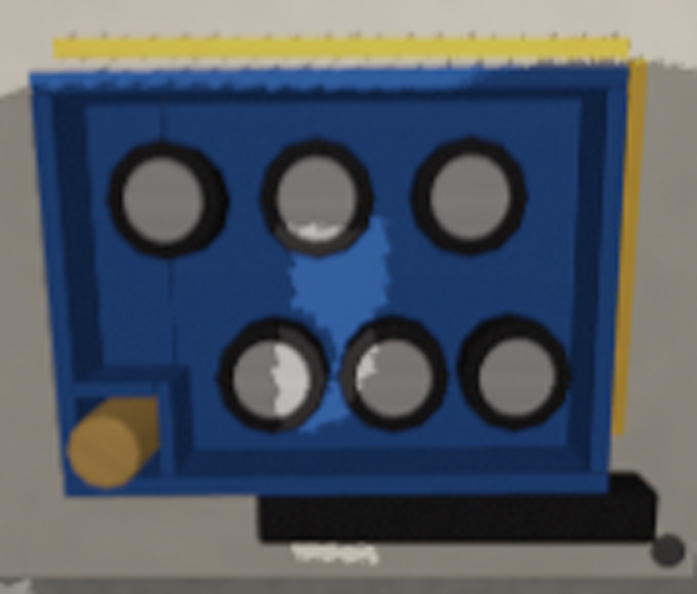

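In the crop the fence and yellow lines are level, while the tray's long edges slope about 0.4° short of home (top edge (32,73)→(628,68)). That leaves a gap of about 2.6 mm at the far end, so it needs another push of about 1.2 mm.

Emit:
carry_out(
  motion=[
    {"tx": 35,"ty": 7,"tz": 0,"rx": 0,"ry": 0,"rz": 0,"jaw": 0},
    {"tx": 70,"ty": 14,"tz": 0,"rx": 0,"ry": 0,"rz": 0,"jaw": 0},
    {"tx": 105,"ty": 20,"tz": 0,"rx": 0,"ry": 0,"rz": 0,"jaw": 0},
    {"tx": 135,"ty": 25,"tz": 10,"rx": 0,"ry": 0,"rz": 0,"jaw": 0},
    {"tx": 135,"ty": 25,"tz": 20,"rx": 0,"ry": 0,"rz": 0,"jaw": 0},
  ],
)

```text
clock: 6.53
tcp_pos: [0.6869, 0.0265, 0.1207]
ee_rot: [-2.56, -1.821, -0.002]
contact_force: [-0.2, -0.3, -0.8]
opening: -0.0004
```

Emit:
carry_out(
  motion=[
    {"tx": 0,"ty": 0,"tz": 35,"rx": 0,"ry": 0,"rz": 0,"jaw": 0},
    {"tx": 0,"ty": 0,"tz": 70,"rx": 0,"ry": 0,"rz": 0,"jaw": 0},
    {"tx": 0,"ty": 0,"tz": 105,"rx": 0,"ry": 0,"rz": 0,"jaw": 0},
    {"tx": -10,"ty": 0,"tz": 105,"rx": 0,"ry": 0,"rz": 0,"jaw": 0},
    {"tx": -20,"ty": 0,"tz": 105,"rx": 0,"ry": 0,"rz": 0,"jaw": 0},
  ],
)

```text
clock: 6.95
tcp_pos: [0.6777, 0.002, 0.0145]
ee_rot: [-2.562, -1.815, 0.004]
contact_force: [0.4, 0.7, 1.0]
opening: -0.0003
```

Emit:
carry_out(
  motion=[
    {"tx": -3,"ty": 0,"tz": 0,"rx": 0,"ry": 0,"rz": 0,"jaw": 0},
    {"tx": -5,"ty": 0,"tz": 0,"rx": 0,"ry": 0,"rz": 0,"jaw": 0},
    {"tx": -5.7,"ty": 0,"tz": 0,"rx": 0,"ry": 0,"rz": 0,"jaw": 0},
    {"tx": -6.2,"ty": 0,"tz": 0,"rx": 0,"ry": 0,"rz": 0,"jaw": 0},
    {"tx": -6.2,"ty": 0,"tz": 0,"rx": 0,"ry": 0,"rz": 0,"jaw": 0},
  ],
)

```text
clock: 7.37
tcp_pos: [0.6772, -0.0049, 0.0174]
ee_rot: [2.564, 1.813, 0.003]
contact_force: [3.1, 3.6, 2.5]
opening: 0.0
```

```bash
python3 - <<'E'
from h import *
s=arm.sense();cur=(s['tcp_pos'],R.from_rotvec(s['ee_rot']).as_matrix())
print(s['clock'],s['tcp_pos'],s['contact_force']); show(cur,[(0,75,79,16)])
E
```

```text
7.3667 [ 0.67721949 -0.00487258  0.01738697] [3.11387997 3.6406071  2.53721372]
[1.4, -0.0, 1.4] [0.03, -0.01, 0.01]
```

Emit:
carry_out(
  motion=[
    {"tx": -0.4,"ty": 0,"tz": 0,"rx": 0,"ry": 0,"rz": 0,"jaw": 0},
    {"tx": -0.7,"ty": 0,"tz": 0,"rx": 0,"ry": 0,"rz": 0,"jaw": 0},
    {"tx": -0.7,"ty": 0,"tz": 0,"rx": 0,"ry": 0,"rz": 0,"jaw": 0},
  ],
)

```text
clock: 7.62
tcp_pos: [0.6773, -0.0052, 0.0174]
ee_rot: [2.564, 1.813, 0.005]
contact_force: [5.0, 5.1, 2.4]
opening: -0.0004
```

Emit:
carry_out(
  motion=[
    {"tx": 10,"ty": 0,"tz": 0,"rx": 0,"ry": 0,"rz": 0,"jaw": 0},
    {"tx": 25,"ty": 0,"tz": 0,"rx": 0,"ry": 0,"rz": 0,"jaw": 0},
    {"tx": 25,"ty": 0,"tz": -35,"rx": 0,"ry": 0,"rz": 0,"jaw": 0},
    {"tx": 25,"ty": 0,"tz": -70,"rx": 0,"ry": 0,"rz": 0,"jaw": 0},
    {"tx": 25,"ty": 0,"tz": -105,"rx": 0,"ry": 0,"rz": 0,"jaw": 0},
  ],
)

```text
clock: 8.03
tcp_pos: [0.6841, 0.019, 0.122]
ee_rot: [-2.563, -1.814, 0.003]
contact_force: [0.9, 0.1, 0.2]
opening: 0.0002
```

Emit:
carry_out(
  motion=[
    {"tx": -35,"ty": -5,"tz": -10,"rx": 0,"ry": 0,"rz": 0,"jaw": 0},
    {"tx": -70,"ty": -10,"tz": -20,"rx": 0,"ry": 0,"rz": 0,"jaw": 0},
    {"tx": -105,"ty": -20,"tz": -20,"rx": 0,"ry": 0,"rz": 0,"jaw": 0},
    {"tx": -135,"ty": -25,"tz": -20,"rx": 0,"ry": 0,"rz": 0,"jaw": 0},
    {"tx": -135,"ty": -25,"tz": -20,"rx": 0,"ry": 0,"rz": 0,"jaw": 0},
  ],
)

```text
clock: 8.45
tcp_pos: [0.614, -0.1047, 0.1415]
ee_rot: [-2.569, -1.808, 0.003]
contact_force: [0.5, -0.7, -0.1]
opening: -0.0
```

```bash
python3 - <<'E'
from h import *
im=viewer.read_camera('wrist')
s=arm.sense();print(s['clock'],s['tcp_pos'],s['contact_force'])
cv2.imwrite("pics/w5.png",im)
cv2.imwrite("pics/c5.png",cv2.resize(im[40:195,225:400],None,fx=3.8,fy=3.8,interpolation=cv2.INTER_CUBIC))
E
```

```text
8.5 [ 0.61514109 -0.10266046  0.14143666] [0.46450214 0.60424922 0.04116823]
```

View pics/c5.png

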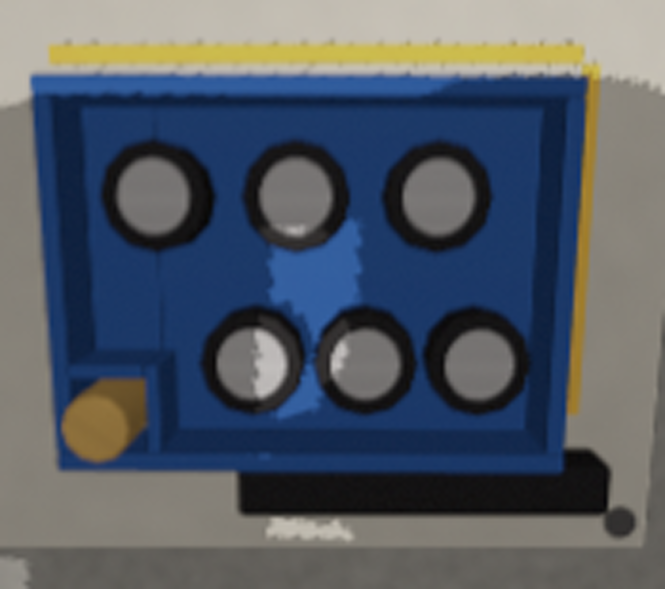

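The tray's edges are now level with the fence and yellow lines, or about 0.3° past: top (33,75)→(587,77), bottom (60,467)→(563,470). It's on the dowel and inside the bay, and the gripper is clear. I'll check the bystanders numerically, then hand in.

```bash
python3 - <<'E'
from h import *
a=cv2.imread("pics/scene0.png");b=viewer.read_camera('scene')
for n,(x,y,w,h) in dict(spare=(235,235,50,48),jar=(381,170,25,36)).items():
    t=cv2.matchTemplate(b[y-8:y+h+8,x-8:x+w+8],a[y:y+h,x:x+w],cv2.TM_CCOEFF_NORMED);_,m,_,l=cv2.minMaxLoc(t);print(n,round(m,3),l[0]-8,l[1]-8)
s=arm.sense();print(s['clock'],s['contact_force'],np.abs(s['joint_velocities']).max())
print(arm.hand_in())
E
```

```text
spare 0.997 0 0
jar 0.999 0 0
8.55 [ 0.19488245 -0.05484012  0.11273617] 0.03586379404178523
the job is handed in; nothing more can be done
None
```

I pushed the loaded blue tray about 85° around its dowel with the shut fingertips on its outer +y face, then withdrew the gripper and handed the job in at 8.6 s.

- **First look:** the tray was still about 0.4° short of home, so I went back and pushed it roughly 1 mm further. Measured wrist force was about 7.5 N at most.
- **Final close-up:** the tray is flat and on its dowel. Its long side is parallel to the fence to about 0.3° (just past home), which I estimate leaves a gap of about 1.4 mm. It lies inside the yellow lines.
- **Bystanders:** the spare tray and the jar showed no shift (0 px) in the scene camera.
- **At hand-in:** the arm was clear of everything and the wrist force read about zero.
- **Failed or unsure:** my first two move calls were refused because some fields were missing, and nothing moved. I never clearly felt the fence, so the gap comes from the picture only.

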